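# Load a paint-sample carrier under the stage clip

## Task

Press the red release bar of the examination stage's spring clip down with one fingertip and, keeping it down, push the pine sample carrier with the other fingertip along its track, under the raised jaw, until it meets the brass end stop. Then let the bar come up so that the jaw closes on the carrier, and move clear. Nothing is to be picked up: do not lift or tip the carrier, and leave the loupe on the stage and the other things on the table where they are.

Things in the scene. Friction and masses are not known exactly. Their poses are not given: they have to be found in the camera images.
- stage: Grey stage fixed to the table, 180 x 136 mm (x, y), deck 20 mm above the table. Origin: centre of its underside; x = push direction, y to its left, z up. The track runs along x, centred on y = +33 mm, between 6 mm high rails 49 mm apart inside. The clip turns on a 7 mm shaft along x at y = 0, 40 mm above the table; its end brackets reach 47 mm above the table.
- end_stop (a point): Where the carrier's front edge must come: middle of the near face of the brass end stop (12 mm high, 44 mm wide), on the deck at x = +75 mm, y = +33 mm in the stage frame.
- clip (a joint): Angle of the spring clip about its shaft, rad: 0 closed, 0.45 pressed as far as it goes. Above 0.2 the jaw is clear of the carrier; about 0.16 when it rests on the carrier. Closed, the jaw stands 2 to 3 mm over the deck and blocks the carrier. About 2 N on the middle of the release bar starts it, 4 N presses it fully; it closes when let go.
- release_bar (a point): Flat red bar of the clip, 102 x 26 x 5 mm, right of the shaft, x -90 to +12 mm and y about -38 mm in the stage frame. Site: middle of its top. Closed, it slopes: middle 44 mm, outer edge 48 mm above the table. Pressed to clip 0.36 it is level, top 30 mm above the table; at 0.22 its middle is 35 mm, at 0.45 27 mm. A fingertip can press it anywhere and slide along it.
- jaw (a point): Steel jaw of the clip, over the track; 25 mm along the stage's x (from +35 to +60 mm in the stage frame), foot 14 mm wide. Site: middle of the underside of its foot.
- carrier: Loose pine carrier in the track: plate 70 x 44 x 8 mm with colour swatches, and at its rear an upright push plate 44 mm wide, 5 mm thick, its top 50 mm above the table; 60 g. Origin: centre of its underside, x towards the end stop. Rear face (to push on) at x = -35 mm, front edge at +35 mm. It starts short of the jaw; home, its origin is at x = +40 mm in the stage frame.
- carrier_front (a point): Middle of the carrier's front edge, 4 mm above the deck.
- watch_loupe: Loose black watchmaker's loupe, 36 mm in diameter, 39 mm high, standing on the stage's deck on the right, beyond the end of the release bar. Bystander. Origin: centre of its underside.
- weight_1: Loose brown covered weight with a brass knob, 32 x 62 x 51 mm, on the table. Bystander. Origin: centre of its underside.
- dropper_bottle: Loose brown glass dropper bottle with a black top, 32 mm in diameter, 94 mm high, on the table. Bystander. Origin: centre of its underside.
- thread_spool: Loose spool of thread, 29 mm in diameter, 40 mm high, on the table. Bystander. Origin: centre of its underside.
- masking_tape: Loose roll of masking tape, 102 mm in diameter, 25 mm high, on the table. Bystander. Origin: centre of its underside.
Mind the look-alikes: they are no part of the job. Leave any pink look-alike of the carrier alone.

How it is judged (in metres and radians):
On the way, in this order (a step that is already met when the one before it is completed fails the run):
1. a fingertip holds the release bar down (clip beyond 0.22 rad) while the carrier's front edge is still short of the jaw (value of joint clip above 0.22 rad and contact force between the fingers and clip above 0.5 N and x of carrier_front in the frame of stage below 0.037 m), for 0.2 s.
2. the carrier is at the end stop, within 4 mm, with the release bar still held down by a finger (value of joint clip above 0.22 rad and contact force between the fingers and clip above 0.5 N and x of carrier_front in the frame of stage above 0.071 m), for 0.2 s.
At the end, for the whole second after the job is handed in: The carrier lies flat in its track with its front edge within 4 mm of the end stop, at rest, the clip is released and its jaw rests on the carrier (clip between 0.12 and 0.20 rad, pressing with more than 0.5 N) (x of carrier_front in the frame of stage above 0.071 m and y of carrier in the frame of stage between 0.027 and 0.039 m and z of carrier in the frame of stage below 0.023 m and value of joint clip between 0.12 and 0.2 rad and contact force between clip and carrier above 0.5 N and angle between carrier's own z axis and vertical below 0.05 rad and linear speed of carrier below 0.01 m/s); the robot touches nothing.
It fails at once if the carrier is lifted more than 8 mm off the deck or tipped by more than 0.25 rad (z of carrier in the frame of stage above 0.028 m or angle between carrier's own z axis and vertical above 0.25 rad).
It fails at once if the loupe or another loose bystander is moved by more than 15 mm (distance of any of watch_loupe, weight_1, dropper_bottle, thread_spool, masking_tape from where it was at the start of the episode above 0.015 m).
It also fails if it takes over 38 s, if anything falls off the work surface, if the arm or the gripper's body presses on something with over 40 N, if the wrist force passes 120 N, or if a joint passes its speed limit or range.

## Robot

A 6-joint arm with a two-finger parallel gripper is mounted at the origin on the work surface; the furniture and walls round the work are solid. World frame = base frame: x ahead of the robot, y to its left, z up, the work surface at z = 0. Lengths are in mm, angles in rad, forces in N, time in s.
With the tool pointing down it reaches from about 350 to 875 mm from the base axis. Payload 4.2 kg.
Tool frame: the origin (TCP) lies midway between the tips of the shut fingers; the grasp point (between the pads) lies 19 mm behind it; z points along the fingers, y is the line along which they close (so a half turn about z gives the same grasp; the last joint's range is limited). The gripper opens to 85 mm and grips with 20 to 120 N. Pads are 22 mm wide; open, the fingers measure 114 mm over their backs; the gripper's body (76 mm by 85 mm) begins 54 mm behind the grasp point. The pads swing forward as they close: fully open they stand 13 mm farther back than shut.
Start: joints at [-1.046, 0.385, 0.008, 0, -1.194, -0.259], TCP at [164.192, -603.026, 231.312] pointing down, gripper open.
Joint ranges: [-3.14, 3.14], [-1.21, 2.06], [-1.07, 1.41], [-3.16, 2.05], [-2.99, -0.16], [-3.1, 3.1]. Speed limits (rad/s): [2.79, 2.79, 3.14, 3.14, 3.14, 3.14].

## Interface

Orientations are given as a unit quaternion [x, y, z, w].
In Python, from bench import arm gives the robot as it stands.
- The arm moves only by the tool send_rows, never from a script. Its argument "targets" is a list of rows, each an object of numbers: "gripper": the gripper command: -1 is fully open, 1 is shut, values between are in proportion; "x", "y", "z": the shift along the tool's x, y, z in cm; "ax", "ay", "az": the turn, a rotation vector about the tool's x, y, z in degrees. A call has 1 to 5 rows; each row shifts and turns the commanded pose from where the row before left it, along the tool's axes as they then stand; what a row does not reach is not made up. A row lasts 1/12 s, in which the tool goes at most 41.7 mm and 7.16 degrees, less where a joint would pass 70% of its speed; a pose out of reach is approached as far as the arm can. A call is refused whole if a number of a shift passes 4.17 or a number of a turn 7.16, either way. A call with a gripper value outside its range is refused whole. The fingers move at their own pace and stop on an object; the grip force is fixed at half the most. Time passes only in rows, so rows that do not move let the fingers close. It gives the time, the measured TCP pose, the force, the opening and the grip force at its end, in the units of the state.
- arm.read_state(): the state, without advancing time (a new reading comes with each control period).
- arm.get_image(name): name is "scene" or "top" or "wrist"; returns (picture, depth): 400x640x3 uint8, red, green, blue; 400x640 float32, mm along the optical axis (not along the pixel's ray), 0 where there is no reading.
- arm.camera_model(name): a dict with "fx", "fy", "cx", "cy" (pixels), "distortion" ([k1, k2, p1, p2, k3] as OpenCV has them; the pictures are not rectified), "cam_to_world" (4x4, takes a point from camera to world coordinates). Camera axes: x right, y down, z forward; pixel columns grow to the right and rows downward; lengths in mm; the calibration is good to about 2 mm. A picture is of the moment at which its call begins: read the wrist's pose just before it. camera_model takes no time and is no camera call; for the wrist camera it gives the pose at the moment of the call.
- arm.job_done(): hands the job in; it is judged then, once.
Trained networks look in the newest picture that a camera, given by its name, has taken for a name from the list of things; names that differ only in an ending like _2 or _b are one class to them, and where a whole thing is asked for, a point or a joint stands for the part that bears it (a point fixed in the world has none). Each returns a list of dicts, best first, with "score" (0 to 1); they miss things now and then, are a little off and sometimes report something else, mostly with a low value. They report only what shows in the picture. A call takes as long as a camera call. They do not tell look-alikes from the thing itself.
- arm.boxes_of(camera, thing): "rect" ([left, top, width, height] in pixels, round what is visible of it).
The state is a dict: "clock": time; "joints": joint angles; "joint_vel": joint speeds; "joint_efforts": joint torques, N m; "position": TCP position; "ee_rot": TCP orientation; "contact_force": force on the tool from outside, world axes, zero at the start; "wrist_torque": the same for the moment, N m; "gripper_width": finger opening in mm; "grasp_force": force on a finger pad.
Only numpy, scipy, OpenCV 4.12 (cv2) and the standard library are available. Lean on these libraries where they do the work, as an engineer would, in place of code of your own. Each camera call takes 0.05 s, during which the arm holds its last target. There are 200 camera calls.

## Working session

There is one attempt and no reset: what is moved stays moved. The work goes in short steps, Python scripts to look and compute and a tool call to move; the robot and the scene stay as the last step left them, time stands still between calls to the robot, and variables do not carry over. Pictures are saved under pics/ and viewed, at most 10 in all, crops included, and the job is handed in when it is done.

Besides the shell and the picture viewer there is one more tool, called after "Call:" in YAML: its name, and indented under it one key for each argument. send_rows: Moves the arm, as the interface text tells. Its arguments: {"type":"object","properties":{"targets":{"type":"array"}},"required":["targets"]}

```bash
mkdir -p pics; ls; python3 - <<'E'
from bench import arm
import cv2,numpy as np
for n in("scene","top"):
    im,d=arm.get_image(n); cv2.imwrite(f"pics/{n}0.png",im[:,:,::-1]); np.savez(f"{n}0.npz",im=im,d=d)
    for t in("stage","carrier","release_bar","jaw","watch_loupe","end_stop"):
        print(n,t,[(np.round(b["rect"]).tolist(),round(b["score"],2)) for b in arm.boxes_of(n,t)][:3])
s=arm.read_state();print(s["clock"],s["position"],s["ee_rot"],s["gripper_width"])
E
```

```text
pics
scene stage []
scene carrier [([337.0, 266.0, 19.0, 13.0], 0.52)]
scene release_bar [([355.0, 207.0, 15.0, 19.0], 0.59)]
scene jaw [([355.0, 207.0, 18.0, 17.0], 0.52)]
scene watch_loupe [([368.0, 211.0, 14.0, 20.0], 0.72)]
scene end_stop [([352.0, 206.0, 40.0, 32.0], 0.76)]
top stage [([331.0, 158.0, 50.0, 62.0], 0.71)]
top carrier [([396.0, 212.0, 28.0, 24.0], 0.95), ([331.0, 179.0, 24.0, 28.0], 0.88), ([344.0, 169.0, 30.0, 52.0], 0.52)]
top release_bar [([345.0, 168.0, 30.0, 54.0], 0.93)]
top jaw [([341.0, 167.0, 31.0, 57.0], 0.83)]
top watch_loupe [([327.0, 158.0, 53.0, 62.0], 0.66), ([370.0, 165.0, 5.0, 13.0], 0.41)]
top end_stop [([328.0, 158.0, 54.0, 64.0], 0.64)]
0.7 [ 164.18124328 -603.02763924  231.33798013] [-1.32502939e-01  9.91182612e-01 -2.54456094e-05  5.05085987e-06] 85.4022624296258
```

```bash
python3 - <<'E'
import cv2,numpy as np
a=np.load("top0.npz")["im"][:,:,::-1][130:260,300:460]
cv2.imwrite("pics/topc.png",cv2.resize(a,(738,600),interpolation=cv2.INTER_CUBIC))
a=np.load("scene0.npz")["im"][:,:,::-1][:,:]
E
```

```text
(no output)
```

View pics/scene0.png

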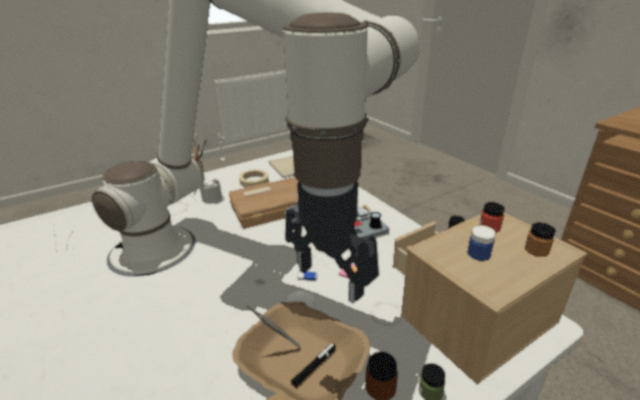

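View pics/topc.png

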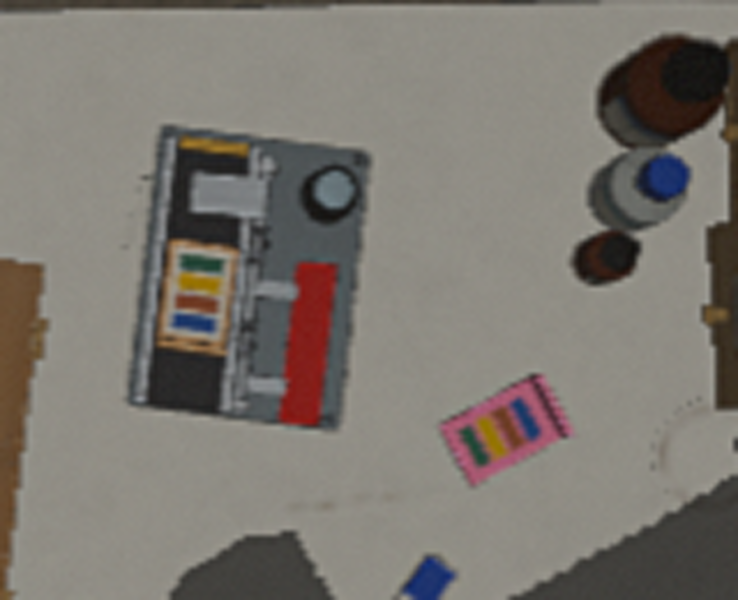

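The top crop shows the stage round crop pixel (250,275). The pine carrier is in its track at (197,297), the brass stop at (215,147), the jaw at (230,193), the red bar at (310,345) and the loupe at (330,193). There are two candidates for the carrier: pine at full pixel (343,194), in the track, and pink at (409,223), on the table. I choose the pine one.

```bash
cat > h.py <<'E'
import cv2,numpy as np
from bench import arm
def ray(m,px):
    K=np.array([[m["fx"],0,m["cx"]],[0,m["fy"],m["cy"]],[0,0,1.]])
    p=cv2.undistortPoints(np.array(px,float).reshape(-1,1,2),K,np.array(m["distortion"],float)).reshape(-1,2)
    T=np.array(m["cam_to_world"]); return T[:3,3],np.c_[p,np.ones(len(p))]@T[:3,:3].T
def at_z(m,px,z):
    o,d=ray(m,px); return o+d*((np.broadcast_to(z,len(d))-o[2])/d[:,2])[:,None]
def proj(m,P):
    K=np.array([[m["fx"],0,m["cx"]],[0,m["fy"],m["cy"]],[0,0,1.]]);T=np.linalg.inv(np.array(m["cam_to_world"]))
    r=cv2.Rodrigues(T[:3,:3])[0]
    return cv2.projectPoints(np.array(P,float),r,T[:3,3],K,np.array(m["distortion"],float))[0].reshape(-1,2)
E
python3 - <<'E'
from h import *
m=arm.camera_model("top")
c=np.array([(163,127),(370,153),(335,430),(130,403),(197,297),(320,267),(302,425),(330,193),(505,430)])/4.614+[300,130]
w=at_z(m,c,[20,20,20,20,28,44,44,59,10]);print(w.round(1))
print("sides",[np.linalg.norm(w[i]-w[(i+1)%4]).round(1) for i in range(4)],"centre",w[:4].mean(0))
f=(w[0]+w[1]-w[2]-w[3]); l=w[0]+w[3]-w[1]-w[2];print(np.degrees(np.arctan2(f[1],f[0])),np.degrees(np.arctan2(l[1],l[0])))
print(np.array(m["cam_to_world"]).round(2))
E
```

```text
[[ 574.3 -172.3   20. ]
 [ 555.3 -304.2   20. ]
 [ 379.4 -276.7   20. ]
 [ 398.9 -147.5   20. ]
 [ 464.6 -190.8   28. ]
 [ 480.8 -266.9   44. ]
 [ 382.6 -253.    44. ]
 [ 525.3 -272.4   59. ]
 [ 377.3 -386.8   10. ]]
sides [np.float64(133.2), np.float64(178.1), np.float64(130.7), np.float64(177.2)] centre [ 476.9637548  -225.14141314   20.        ]
-8.4597224512859 81.61853276713347
[[-2.00000e-02 -1.00000e+00  8.00000e-02  3.65860e+02]
 [-1.00000e+00  2.00000e-02 -1.00000e-02 -9.44300e+01]
 [ 1.00000e-02 -8.00000e-02 -1.00000e+00  1.35783e+03]
 [ 0.00000e+00  0.00000e+00  0.00000e+00  1.00000e+00]]
```

Stage centre is about (477,-225) with yaw -8.4°, and the measured sides match the given sizes. First I line up the tool so that tool y is stage y, then go over.

Call:
send_rows:
  targets:
    - {"gripper": -0.4, "az": 5.9}
    - {"gripper": -0.4, "az": 5.9}
    - {"gripper": -0.4, "az": 5.9}
    - {"gripper": -0.4, "az": 5.9}
    - {"gripper": -0.4}

```text
$.targets[0]: bad value
```

Call:
send_rows:
  targets:
    - {"gripper": -0.4, "y": 3.4, "x": -1.2}
    - {"gripper": -0.4, "y": 3.4, "x": -1.2}
    - {"gripper": -0.4, "y": 3.4, "x": -1.2}
    - {"gripper": -0.4, "y": 3.4, "x": -1.2}
    - {"gripper": -0.4, "y": 3.4, "x": -1.2}

```text
$.targets[0]: bad value
```

Call:
send_rows:
  targets:
    - {"gripper": -0.4, "y": 3.4, "x": -1.2}
    - {"gripper": -0.4, "y": 3.4, "x": -1.2}
    - {"gripper": -0.4, "y": 3.4, "x": -1.2}
    - {"gripper": -0.4, "y": 3.4, "x": -1.2}
    - {"gripper": -0.4, "y": 3.4, "x": -1.2}

```text
$.targets[0]: bad value
```

Call:
send_rows:
  targets:
    - {"gripper": -0.4, "y": 3.4, "x": -1.2}
    - {"gripper": -0.4, "y": 3.4, "x": -1.2}
    - {"gripper": -0.4}
    - {"gripper": -0.4}

```text
$.targets[0]: bad value
```

```bash
python3 - <<'E'
from h import *
s=arm.read_state();print(s["clock"],s["position"],s["ee_rot"],s["gripper_width"])
for n in("wrist",):
    im,d=arm.get_image(n); cv2.imwrite(f"pics/{n}1.png",im[:,:,::-1]); np.savez(f"{n}1.npz",im=im,d=d)
    m=arm.camera_model(n);print(np.array(m["cam_to_world"]).round(2).tolist())
    for t in("stage","carrier","release_bar","jaw","watch_loupe"):
        print(n,t,[(np.round(b["rect"]).tolist(),round(b["score"],2)) for b in arm.boxes_of(n,t)][:2])
E
```

```text
0.7 [ 164.18124328 -603.02763924  231.33798013] [-1.32502939e-01  9.91182612e-01 -2.54456094e-05  5.05085987e-06] 85.4022624296258
[[-0.26, 0.92, 0.29, 91.8], [0.96, 0.25, 0.08, -622.56], [0.0, 0.3, -0.96, 374.13], [0.0, 0.0, 0.0, 1.0]]
wrist stage [([489.0, 385.0, 34.0, 15.0], 0.78)]
wrist carrier [([404.0, 342.0, 27.0, 34.0], 0.71)]
wrist release_bar []
wrist jaw []
wrist watch_loupe []
```

View pics/wrist1.png

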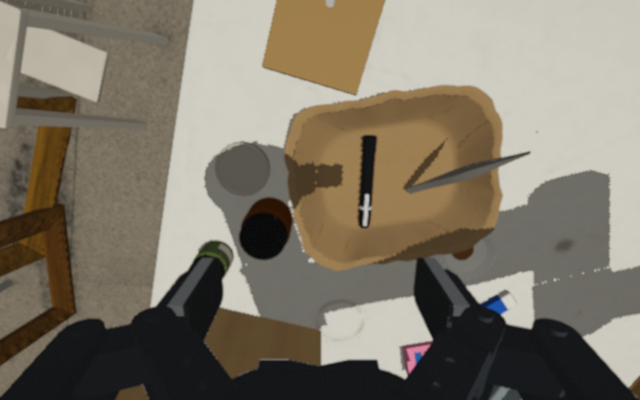

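The wrist picture shows the wooden bowl under the arm; nothing moved because rows need all keys. Before moving I check what's tall along the way.

```bash
python3 - <<'E'
from h import *
m=arm.camera_model("top");d=np.load("top0.npz")["d"]
v,u=np.mgrid[0:400:4,0:640:4];z=d[v,u].ravel();px=np.c_[u.ravel(),v.ravel()]
o,r=ray(m,px);P=o+r*z[:,None];P=P[z>0]
for x in range(100,700,50):
  print(x,[int(max(P[(abs(P[:,0]-x)<25)&(abs(P[:,1]-y)<25)][:,2],default=-1)) for y in range(-700,0,50)])
E
```

```text
100 [-1, -1, 579, -1, -1, 37, 3, 6, 680, 688, -1, -1, -1, 1]
150 [-1, 586, 593, 588, 39, 21, 634, 668, 692, 714, 730, 735, 729, 619]
200 [-1, 585, 591, 581, 539, 611, 643, 669, 684, 684, 722, 737, 735, 714]
250 [-1, 66, 567, 572, 591, 615, 637, 645, 643, 4, 5, 732, 737, 55]
300 [17, 1, 537, 571, 589, 596, 599, 15, 9, 1, 4, 3, 3, 56]
350 [1, 2, 5, 564, 571, 554, 7, 13, 6, 3, 6, 5, 55, 57]
400 [177, 179, 180, 178, 168, 2, 28, 14, 23, 47, 43, 23, 54, 58]
450 [179, 228, 228, 177, 165, 4, 3, 4, 21, 45, 51, 49, 54, 58]
500 [180, 225, 228, 178, 168, 100, 3, 3, 43, 61, 36, 24, 53, 57]
550 [227, 226, 229, 228, 102, 102, 2, 3, 54, 57, 42, 27, 4, 4]
600 [229, 223, 181, 178, 136, 134, 4, 0, 1, 5, 3, 2, 7, 2]
650 [-1, -1, -1, 163, 2, 4, 3, 2, 3, 4, 5, 1, 3, 1]
```

Call:
send_rows:
  targets:
    - {"gripper": -0.4, "x": 0, "y": 0, "z": 0, "ax": 0, "ay": 0, "az": 5.9}
    - {"gripper": -0.4, "x": 0, "y": 0, "z": 0, "ax": 0, "ay": 0, "az": 5.9}
    - {"gripper": -0.4, "x": 0, "y": 0, "z": 0, "ax": 0, "ay": 0, "az": 5.9}
    - {"gripper": -0.4, "x": 0, "y": 0, "z": 0, "ax": 0, "ay": 0, "az": 5.9}

```text
clock: 1.33
position: [164.2, -603.0, 231.3]
ee_rot: [0.076, 0.997, -0.0, -0.0]
contact_force: [0.7, 0.1, -0.0]
gripper_width: 59.9
grasp_force: 0.0
```

Call:
send_rows:
  targets:
    - {"gripper": -0.4, "x": -1.2, "y": 3.4, "z": 0, "ax": 0, "ay": 0, "az": 0}
    - {"gripper": -0.4, "x": -1.2, "y": 3.4, "z": 0, "ax": 0, "ay": 0, "az": 0}
    - {"gripper": -0.4, "x": -1.2, "y": 3.4, "z": 0, "ax": 0, "ay": 0, "az": 0}
    - {"gripper": -0.4, "x": -1.2, "y": 3.4, "z": 0, "ax": 0, "ay": 0, "az": 0}
    - {"gripper": -0.4, "x": -1.2, "y": 3.4, "z": 0, "ax": 0, "ay": 0, "az": 0}

```text
clock: 1.75
position: [248.7, -442.2, 231.3]
ee_rot: [0.073, 0.997, -0.0, 0.0]
contact_force: [0.2, -0.6, 0.4]
gripper_width: 59.8
grasp_force: 0.0
```

Call:
send_rows:
  targets:
    - {"gripper": -0.4, "x": -1.2, "y": 3.4, "z": 0, "ax": 0, "ay": 0, "az": 0}
    - {"gripper": -0.4, "x": -1.2, "y": 3.4, "z": 0, "ax": 0, "ay": 0, "az": 0}
    - {"gripper": -0.4, "x": -1.2, "y": 3.4, "z": 0, "ax": 0, "ay": 0, "az": 0}
    - {"gripper": -0.4, "x": -1.2, "y": 3.4, "z": 0, "ax": 0, "ay": 0, "az": 0}
    - {"gripper": -0.4, "x": -1.2, "y": 3.4, "z": 0, "ax": 0, "ay": 0, "az": 0}

```text
clock: 2.17
position: [332.9, -282.6, 231.7]
ee_rot: [0.073, 0.997, -0.0, 0.0]
contact_force: [1.1, -1.1, 0.0]
gripper_width: 60.3
grasp_force: 0.0
```

Call:
send_rows:
  targets:
    - {"gripper": -0.4, "x": -1.2, "y": 3.4, "z": 0, "ax": 0, "ay": 0, "az": 0}
    - {"gripper": -0.4, "x": -1.2, "y": 3.4, "z": 0, "ax": 0, "ay": 0, "az": 0}
    - {"gripper": -0.4, "x": 0, "y": 0, "z": 0, "ax": 0, "ay": 0, "az": 0}

```text
clock: 2.42
position: [368.4, -216.6, 231.9]
ee_rot: [0.07, 0.998, 0.0, 0.001]
contact_force: [0.1, 0.9, -0.6]
gripper_width: 59.9
grasp_force: 0.0
```

```bash
python3 - <<'E'
from h import *
s=arm.read_state();print(s["clock"],s["position"],s["ee_rot"],s["gripper_width"])
n="wrist"
im,d=arm.get_image(n); cv2.imwrite(f"pics/{n}2.png",im[:,:,::-1]); np.savez(f"{n}2.npz",im=im,d=d)
for t in("stage","carrier","release_bar","jaw","watch_loupe"):
        print(n,t,[(np.round(b["rect"]).tolist(),round(b["score"],2)) for b in arm.boxes_of(n,t)][:2])
E
```

```text
2.4167 [ 368.41667411 -216.59977733  231.91898021] [6.95706886e-02 9.97576258e-01 1.41010633e-04 1.22862978e-03] 59.858256276514425
wrist stage [([267.0, 186.0, 122.0, 138.0], 0.85)]
wrist carrier [([335.0, 220.0, 44.0, 57.0], 0.7), ([134.0, 165.0, 80.0, 70.0], 0.7)]
wrist release_bar [([279.0, 196.0, 83.0, 124.0], 0.89)]
wrist jaw [([277.0, 196.0, 82.0, 123.0], 0.82)]
wrist watch_loupe [([272.0, 294.0, 36.0, 39.0], 0.69)]
```

View pics/wrist2.png

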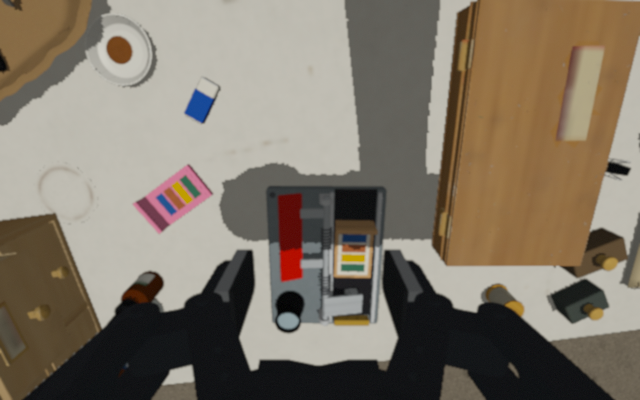

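The wrist view shows the stage at (267-385,187-325), with the pine carrier at (355,250), the red bar at (290,237), the jaw at (345,305) and the loupe at (289,312). The pink look-alike is at (174,198). Next is a close crop to check the choice.

```bash
python3 - <<'E'
import cv2,numpy as np
a=np.load("wrist2.npz")["im"][:,:,::-1][180:330,255:405]
cv2.imwrite("pics/w2c.png",cv2.resize(a,(600,600),interpolation=cv2.INTER_CUBIC))
E
```

```text
(no output)
```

View pics/w2c.png

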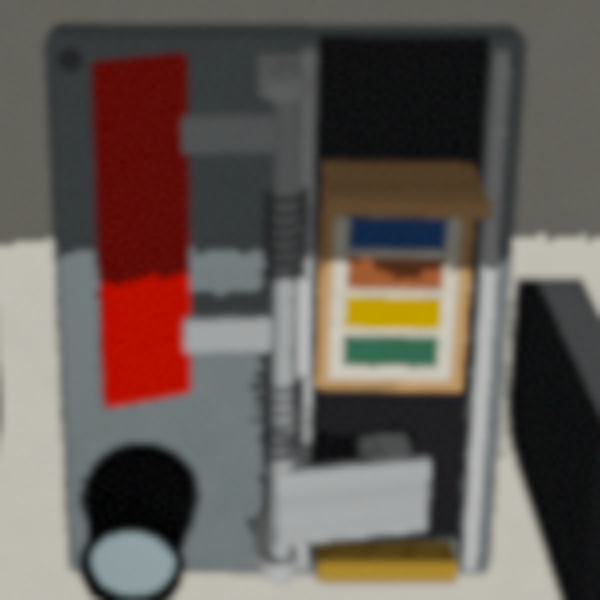

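```bash
python3 - <<'E'
from h import *
m=arm.camera_model("wrist");s=arm.read_state()
from scipy.spatial.transform import Rotation as R
c=np.array([(48,30),(522,30),(487,570),(78,570),(318,390),(465,390),(322,160),(480,160),(93,62),(187,55),(188,390),(106,405)])/4+[255,180]
w=at_z(m,c,[20]*4+[28]*2+[20]*2+[48,40,40,48]);
st=w[:4].mean(0);f=w[3]+w[2]-w[0]-w[1];l=w[1]+w[2]-w[0]-w[3]
print([np.linalg.norm(w[i]-w[(i+1)%4]).round(1) for i in range(4)],st,np.degrees(np.arctan2(f[1],f[0])),np.degrees(np.arctan2(l[1],l[0])))
a=np.arctan2(f[1],f[0]);ex=np.array([np.cos(a),np.sin(a)]);ey=np.array([-ex[1],ex[0]])
for p in w: print(((p[:2]-st[:2])@np.c_[ex,ey]).round(1))
p=s["position"][:2]-st[:2];print("tcp",p@np.c_[ex,ey],s["position"],R.from_quat(s["ee_rot"]).as_matrix().round(4).tolist())
E
```

```text
[np.float64(131.8), np.float64(178.3), np.float64(130.4), np.float64(178.2)] [ 476.00896776 -227.25842169   20.        ] -8.23110878542067 81.57164472710465
[-89.3 -65.9]
[-88.9  65.9]
[89.4 65.2]
[ 88.9 -65.2]
[19.4 10.1]
[19.5 53.7]
[-50.5  10.7]
[-50.4  56.1]
[-88.3 -50.2]
[-87.8 -26.3]
[ 12.1 -27.8]
[ 12.1 -50.5]
tcp [-110.20318843   -9.75525486] [ 365.54439768 -221.1358001   231.27943691] [[-0.9891, 0.1474, -0.0002], [0.1474, 0.9891, -0.0], [0.0002, -0.0001, -1.0]]
```

Sizes and layout agree to about 1 mm, but the arm was still settling at that picture, so I'll check again lower down.

Call:
send_rows:
  targets:
    - {"gripper": -0.4, "x": -1.2, "y": 0.3, "z": 2.5, "ax": 0, "ay": 0, "az": 0}
    - {"gripper": -0.4, "x": -1.2, "y": 0.3, "z": 3.2, "ax": 0, "ay": 0, "az": 0}
    - {"gripper": -0.4, "x": -1.2, "y": 0.3, "z": 3.2, "ax": 0, "ay": 0, "az": 0}
    - {"gripper": -0.4, "x": 0, "y": 0, "z": 2.5, "ax": 0, "ay": 0, "az": 0}
    - {"gripper": -0.4, "x": 0, "y": 0, "z": 1.5, "ax": 0, "ay": 0, "az": 0}

```text
clock: 3.13
position: [401.3, -217.4, 99.3]
ee_rot: [0.074, 0.997, 0.0, -0.002]
contact_force: [0.2, -0.3, -0.1]
gripper_width: 59.9
grasp_force: 0.0
```

Call:
send_rows:
  targets:
    - {"gripper": -0.4, "x": 0, "y": 0, "z": 0, "ax": 0, "ay": 0, "az": 0}
    - {"gripper": -0.4, "x": 0, "y": 0, "z": 0, "ax": 0, "ay": 0, "az": 0}
    - {"gripper": -0.4, "x": 0, "y": 0, "z": 0, "ax": 0, "ay": 0, "az": 0}

```text
clock: 3.38
position: [403.6, -217.6, 103.3]
ee_rot: [0.073, 0.997, -0.0, 0.001]
contact_force: [-1.2, 0.0, -0.6]
gripper_width: 59.6
grasp_force: 0.0
```

```bash
python3 - <<'E'
from h import *
s=arm.read_state();print(s["clock"],s["position"],s["ee_rot"],s["gripper_width"],s["contact_force"])
m=arm.camera_model("wrist");n="wrist"
im,d=arm.get_image(n); cv2.imwrite(f"pics/{n}3.png",im[:,:,::-1]); np.savez(f"{n}3.npz",im=im,d=d)
import json;json.dump({k:np.array(v).tolist() for k,v in m.items()},open("m3.json","w"))
E
```

```text
3.3833 [ 403.62048878 -217.57524579  103.34971563] [ 7.34797005e-02  9.97296189e-01 -2.86120689e-04  9.81754150e-04] 59.63217780103568 [-1.1578316   0.04366437 -0.55443985]
```

View pics/wrist3.png

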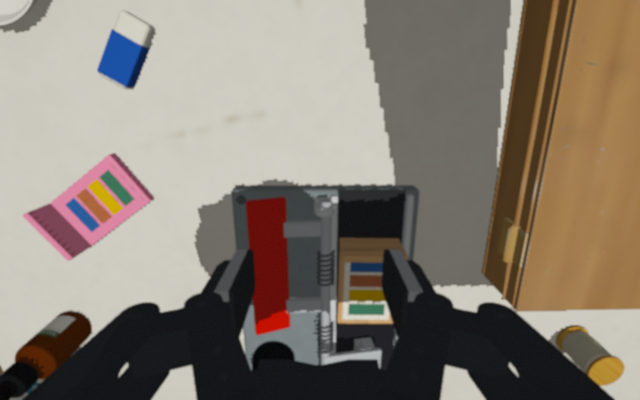

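The view is now centred on the stage: rear corners at (235,187) and (416,187), bar at (247-290,197-333), carrier rear foot at row 238.

```bash
python3 - <<'E'
from h import *
import json
m=json.load(open("m3.json"));s=arm.read_state()
px=[(235,187),(416.5,187),(340,238),(404,238),(247,200),(285,197),(290,328),(257,333)]
w=at_z(m,px,[20]*4+[48,40,40,48])
a=np.radians(-8.4);E=np.array([[np.cos(a),-np.sin(a)],[np.sin(a),np.cos(a)]])
l=w[1]-w[0];print("left dir",np.degrees(np.arctan2(l[1],l[0])),np.linalg.norm(l))
for o in (s["position"],): print("rel tcp, stage axes",((w-o)[:,:2]@E).round(1).tolist())
st=(w[0]+w[1])[:2]/2+E@[90,0];print(st,(s["position"][:2]-st)@E,s["position"])
E
```

```text
left dir 81.64523128912593 128.97322371346493
rel tcp, stage axes [[-14.0, -58.6], [-14.1, 70.4], [25.3, 16.8], [25.3, 64.6], [-13.2, -44.4], [-12.7, -21.2], [89.6, -20.5], [87.6, -43.7]]
[ 479.79221051 -222.69628667] [-75.9057518   -5.86780693] [ 403.84356334 -217.41260361  103.68265159]
```

Call:
send_rows:
  targets:
    - {"gripper": -0.4, "x": 0, "y": 0.4, "z": 1.5, "ax": 0, "ay": 0, "az": 0}
    - {"gripper": -0.4, "x": 0, "y": 0, "z": 2.0, "ax": 0, "ay": 0, "az": 0}
    - {"gripper": -0.4, "x": 0, "y": 0, "z": 1.5, "ax": 0, "ay": 0, "az": 0}
    - {"gripper": -0.4, "x": 0, "y": 0, "z": 0.5, "ax": 0, "ay": 0, "az": 0}
    - {"gripper": -0.4, "x": 0, "y": 0, "z": 0, "ax": 0, "ay": 0, "az": 0}

```text
clock: 3.85
position: [403.5, -212.9, 47.4]
ee_rot: [0.073, 0.997, -0.0, -0.0]
contact_force: [0.4, 0.2, -0.5]
gripper_width: 60.1
grasp_force: 0.0
```

Call:
send_rows:
  targets:
    - {"gripper": -0.4, "x": 0, "y": 0, "z": 0.4, "ax": 0, "ay": 0, "az": 0}
    - {"gripper": -0.4, "x": 0, "y": 0, "z": 0.4, "ax": 0, "ay": 0, "az": 0}
    - {"gripper": -0.4, "x": 0, "y": 0, "z": 0, "ax": 0, "ay": 0, "az": 0}
    - {"gripper": -0.4, "x": 0, "y": 0, "z": 0, "ax": 0, "ay": 0, "az": 0}
    - {"gripper": -0.4, "x": 0, "y": 0, "z": 0, "ax": 0, "ay": 0, "az": 0}

```text
clock: 4.27
position: [403.9, -212.8, 39.7]
ee_rot: [0.073, 0.997, -0.0, 0.0]
contact_force: [-0.8, 0.6, -0.1]
gripper_width: 59.8
grasp_force: 0.0
```

Call:
send_rows:
  targets:
    - {"gripper": -0.4, "x": 0, "y": 0, "z": 0.4, "ax": 0, "ay": 0, "az": 0}
    - {"gripper": -0.4, "x": 0, "y": 0, "z": 0, "ax": 0, "ay": 0, "az": 0}
    - {"gripper": -0.4, "x": 0, "y": 0, "z": 0, "ax": 0, "ay": 0, "az": 0}

```text
clock: 4.52
position: [404.1, -212.8, 35.4]
ee_rot: [0.073, 0.997, -0.0, 0.0]
contact_force: [0.7, 0.1, 1.3]
gripper_width: 59.9
grasp_force: 0.8
```

Call:
send_rows:
  targets:
    - {"gripper": -0.4, "x": 0, "y": 0, "z": 0.4, "ax": 0, "ay": 0, "az": 0}
    - {"gripper": -0.4, "x": 0, "y": 0, "z": 0, "ax": 0, "ay": 0, "az": 0}
    - {"gripper": -0.4, "x": 0, "y": 0, "z": 0, "ax": 0, "ay": 0, "az": 0}

```text
clock: 4.77
position: [404.0, -212.7, 31.3]
ee_rot: [0.073, 0.997, -0.0, 0.0]
contact_force: [0.7, 0.6, 1.3]
gripper_width: 59.8
grasp_force: 1.2
```

Call:
send_rows:
  targets:
    - {"gripper": -0.4, "x": 0, "y": 0, "z": 0.3, "ax": 0, "ay": 0, "az": 0}
    - {"gripper": -0.4, "x": 0, "y": 0, "z": 0, "ax": 0, "ay": 0, "az": 0}
    - {"gripper": -0.4, "x": 0, "y": 0, "z": 0, "ax": 0, "ay": 0, "az": 0}

```text
clock: 5.02
position: [403.9, -212.6, 28.3]
ee_rot: [0.073, 0.997, -0.0, 0.0]
contact_force: [1.5, 2.4, 3.4]
gripper_width: 59.9
grasp_force: 1.6
```

Call:
send_rows:
  targets:
    - {"gripper": -0.4, "x": 0, "y": 0, "z": 0.3, "ax": 0, "ay": 0, "az": 0}
    - {"gripper": -0.4, "x": 0, "y": 0, "z": 0.1, "ax": 0, "ay": 0, "az": 0}
    - {"gripper": -0.4, "x": 0, "y": 0, "z": 0, "ax": 0, "ay": 0, "az": 0}
    - {"gripper": -0.4, "x": 0, "y": 0, "z": 0, "ax": 0, "ay": 0, "az": 0}

```text
clock: 5.35
position: [403.8, -212.7, 24.4]
ee_rot: [0.073, 0.997, -0.0, 0.0]
contact_force: [0.7, 3.7, 5.0]
gripper_width: 59.7
grasp_force: 2.4
```

```bash
python3 - <<'E'
from h import *
s=arm.read_state();print(s["clock"],s["position"],s["contact_force"])
m=arm.camera_model("wrist");n="wrist"
im,d=arm.get_image(n); cv2.imwrite(f"pics/{n}4.png",cv2.resize(im[150:400,190:450,::-1],(624,600)))
v,u=np.mgrid[0:400,0:640];o,r=ray(m,np.c_[u.ravel(),v.ravel()]);P=(o+r*d.ravel()[:,None])
I=im.reshape(-1,3).astype(int);k=(I[:,0]>80)&(I[:,1]<40)&(I[:,2]<40)&(d.ravel()>0)
a=np.radians(-8.4);E=np.array([[np.cos(a),-np.sin(a)],[np.sin(a),np.cos(a)]])
q=np.c_[(P[k][:,:2]-s["position"][:2])@E,P[k][:,2]];q=q[(abs(q[:,2]-35)<20)&(abs(q[:,1]+36)<25)]
print(len(q),np.percentile(q,[2,50,98],axis=0).round(1));b=np.c_[q[:,1],np.ones(len(q))]
print("slope,z0",np.linalg.lstsq(b,q[:,2],rcond=None)[0])
E
```

```text
5.35 [ 403.81503669 -212.65735579   24.41529571] [0.71328962 3.67812215 5.00866556]
2854 [[-11.3 -47.5  27.6]
 [ 24.2 -29.8  29.6]
 [ 55.8 -23.3  30.8]]
slope,z0 [2.17580838e-02 3.02160715e+01]
```

View pics/wrist4.png

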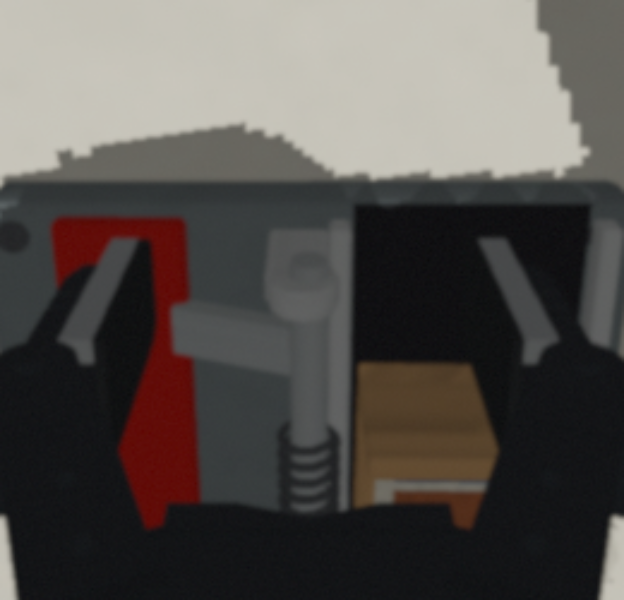

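The bar is level at about 30 mm (clip ~0.36) under the right fingertip (crop ~(105,300)). The left fingertip stands in the track behind the push plate (crop ~(520,300)). Now I push.

Call:
send_rows:
  targets:
    - {"gripper": -0.4, "x": -0.5, "y": 0, "z": 0, "ax": 0, "ay": 0, "az": 0}
    - {"gripper": -0.4, "x": -0.5, "y": 0, "z": 0, "ax": 0, "ay": 0, "az": 0}
    - {"gripper": -0.4, "x": -0.5, "y": 0, "z": 0, "ax": 0, "ay": 0, "az": 0}
    - {"gripper": -0.4, "x": -0.5, "y": 0, "z": 0, "ax": 0, "ay": 0, "az": 0}
    - {"gripper": -0.4, "x": -0.5, "y": 0, "z": 0, "ax": 0, "ay": 0, "az": 0}

```text
clock: 5.82
position: [427.9, -216.5, 24.0]
ee_rot: [0.073, 0.997, 0.0, -0.001]
contact_force: [-2.8, 0.4, 2.6]
gripper_width: 59.7
grasp_force: 2.0
```

Call:
send_rows:
  targets:
    - {"gripper": -0.4, "x": -0.5, "y": 0, "z": 0, "ax": 0, "ay": 0, "az": 0}
    - {"gripper": -0.4, "x": -0.5, "y": 0, "z": 0, "ax": 0, "ay": 0, "az": 0}
    - {"gripper": -0.4, "x": -0.5, "y": 0, "z": 0, "ax": 0, "ay": 0, "az": 0}
    - {"gripper": -0.4, "x": -0.5, "y": 0, "z": 0, "ax": 0, "ay": 0, "az": 0}
    - {"gripper": -0.4, "x": -0.5, "y": 0, "z": 0, "ax": 0, "ay": 0, "az": 0}

```text
clock: 6.23
position: [453.5, -220.0, 24.3]
ee_rot: [0.073, 0.997, 0.0, -0.0]
contact_force: [-3.9, -0.2, 3.6]
gripper_width: 60.2
grasp_force: 2.0
```

Call:
send_rows:
  targets:
    - {"gripper": -0.4, "x": -0.4, "y": 0, "z": 0, "ax": 0, "ay": 0, "az": 0}
    - {"gripper": -0.4, "x": -0.4, "y": 0, "z": 0, "ax": 0, "ay": 0, "az": 0}
    - {"gripper": -0.4, "x": -0.3, "y": 0, "z": 0, "ax": 0, "ay": 0, "az": 0}
    - {"gripper": -0.4, "x": 0, "y": 0, "z": 0, "ax": 0, "ay": 0, "az": 0}

```text
clock: 6.57
position: [465.0, -221.8, 24.4]
ee_rot: [0.073, 0.997, -0.0, 0.001]
contact_force: [-1.2, -0.1, 4.0]
gripper_width: 59.8
grasp_force: 1.8
```

61 mm travelled. Now small steps until the stop is felt.

Call:
send_rows:
  targets:
    - {"gripper": -0.4, "x": -0.2, "y": 0, "z": 0, "ax": 0, "ay": 0, "az": 0}
    - {"gripper": -0.4, "x": -0.2, "y": 0, "z": 0, "ax": 0, "ay": 0, "az": 0}
    - {"gripper": -0.4, "x": 0, "y": 0, "z": 0, "ax": 0, "ay": 0, "az": 0}

```text
clock: 6.82
position: [468.1, -222.2, 24.3]
ee_rot: [0.073, 0.997, -0.0, 0.0]
contact_force: [-1.6, 0.3, 3.6]
gripper_width: 59.8
grasp_force: 1.9
```

Call:
send_rows:
  targets:
    - {"gripper": -0.4, "x": -0.2, "y": 0, "z": 0, "ax": 0, "ay": 0, "az": 0}
    - {"gripper": -0.4, "x": 0, "y": 0, "z": 0, "ax": 0, "ay": 0, "az": 0}
    - {"gripper": -0.4, "x": 0, "y": 0, "z": 0, "ax": 0, "ay": 0, "az": 0}

```text
clock: 7.07
position: [470.1, -222.5, 24.4]
ee_rot: [0.073, 0.997, -0.0, 0.0]
contact_force: [-3.1, 0.2, 4.5]
gripper_width: 59.8
grasp_force: 1.9
```

Call:
send_rows:
  targets:
    - {"gripper": -0.4, "x": -0.2, "y": 0, "z": 0, "ax": 0, "ay": 0, "az": 0}
    - {"gripper": -0.4, "x": 0, "y": 0, "z": 0, "ax": 0, "ay": 0, "az": 0}
    - {"gripper": -0.4, "x": 0, "y": 0, "z": 0, "ax": 0, "ay": 0, "az": 0}

```text
clock: 7.32
position: [472.1, -222.8, 24.3]
ee_rot: [0.073, 0.997, -0.0, 0.0]
contact_force: [-2.3, -0.2, 3.6]
gripper_width: 59.8
grasp_force: 1.9
```

Call:
send_rows:
  targets:
    - {"gripper": -0.4, "x": -0.2, "y": 0, "z": 0, "ax": 0, "ay": 0, "az": 0}
    - {"gripper": -0.4, "x": 0, "y": 0, "z": 0, "ax": 0, "ay": 0, "az": 0}
    - {"gripper": -0.4, "x": 0, "y": 0, "z": 0, "ax": 0, "ay": 0, "az": 0}

```text
clock: 7.57
position: [474.1, -223.1, 24.3]
ee_rot: [0.073, 0.997, -0.0, 0.0]
contact_force: [-2.2, 0.3, 4.0]
gripper_width: 59.7
grasp_force: 1.9
```

```bash
python3 - <<'E'
from h import *
for n in("wrist","top"):
    im,d=arm.get_image(n); np.savez(f"{n}5.npz",im=im,d=d)
    if n=="wrist": a=im[150:400,190:450]
    else: b=im[150:230,320:400]
cv2.imwrite("pics/5.png",np.hstack([cv2.resize(a,(390,375)),cv2.resize(b,(375,375),interpolation=cv2.INTER_CUBIC)])[:,:,::-1])
E
```

```text
(no output)
```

View pics/5.png

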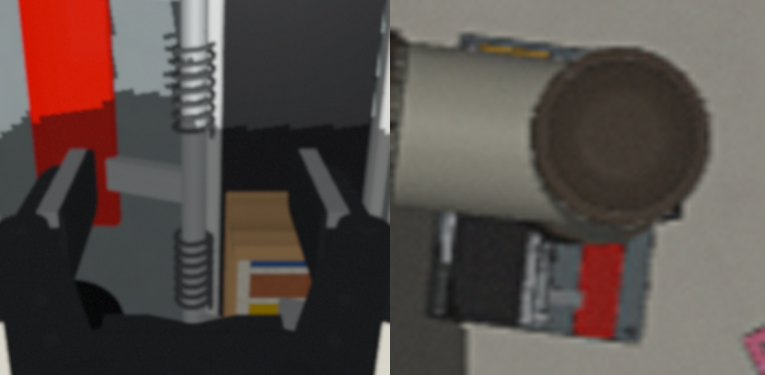

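```bash
python3 - <<'E'
from h import *
m=arm.camera_model("wrist");s=arm.read_state();a=np.radians(-8.4);E=np.array([[np.cos(a),-np.sin(a)],[np.sin(a),np.cos(a)]])
w=at_z(m,[(190+258/1.5,150+191/1.5),(190+108/1.5,150+225/1.5)],[20,30])
print(s["position"],((w-s["position"])[:,:2]@E).round(1))
for st in([477,-225],[479.5,-223]): print(((w[:,:2]-st)@E).round(1),(s["position"][:2]-st)@E)
E
```

```text
[ 474.09559397 -223.12858465   24.36581741] [[ 11.8  22.8]
 [ 18.4 -26.4]]
[[  8.7  24.2]
 [ 15.2 -25. ]] [-3.14663055  1.427055  ]
[[  6.5  21.9]
 [ 13.  -27.3]] [-5.32764532 -0.91669724]
```

Referred to the bar end (+12 mm), the carrier's rear face is at about +5 mm, which is home. A little more push to feel the stop.

Call:
send_rows:
  targets:
    - {"gripper": -0.4, "x": -0.15, "y": 0, "z": 0, "ax": 0, "ay": 0, "az": 0}
    - {"gripper": -0.4, "x": 0, "y": 0, "z": 0, "ax": 0, "ay": 0, "az": 0}
    - {"gripper": -0.4, "x": 0, "y": 0, "z": 0, "ax": 0, "ay": 0, "az": 0}

```text
clock: 7.92
position: [474.9, -223.2, 24.3]
ee_rot: [0.073, 0.997, 0.0, -0.0]
contact_force: [-3.9, 0.9, 3.6]
gripper_width: 59.8
grasp_force: 2.9
```

Call:
send_rows:
  targets:
    - {"gripper": -0.4, "x": -0.1, "y": 0, "z": 0, "ax": 0, "ay": 0, "az": 0}
    - {"gripper": -0.4, "x": 0, "y": 0, "z": 0, "ax": 0, "ay": 0, "az": 0}
    - {"gripper": -0.4, "x": 0, "y": 0, "z": 0, "ax": 0, "ay": 0, "az": 0}

```text
clock: 8.17
position: [475.0, -223.2, 24.2]
ee_rot: [0.073, 0.997, 0.0, -0.001]
contact_force: [-5.8, 0.7, 6.1]
gripper_width: 59.7
grasp_force: 3.9
```

The stop is felt (force rising, TCP halted). I hold briefly, back off 6 mm so that lifting doesn't drag the carrier, then rise slowly.

Call:
send_rows:
  targets:
    - {"gripper": -0.4, "x": 0, "y": 0, "z": 0, "ax": 0, "ay": 0, "az": 0}
    - {"gripper": -0.4, "x": 0, "y": 0, "z": 0, "ax": 0, "ay": 0, "az": 0}
    - {"gripper": -0.4, "x": 0.3, "y": 0, "z": 0, "ax": 0, "ay": 0, "az": 0}
    - {"gripper": -0.4, "x": 0.5, "y": 0, "z": 0, "ax": 0, "ay": 0, "az": 0}
    - {"gripper": -0.4, "x": 0, "y": 0, "z": 0, "ax": 0, "ay": 0, "az": 0}

```text
clock: 8.58
position: [470.6, -222.5, 25.2]
ee_rot: [0.072, 0.997, -0.0, 0.003]
contact_force: [1.6, -0.6, 2.7]
gripper_width: 59.7
grasp_force: 1.7
```

Call:
send_rows:
  targets:
    - {"gripper": -0.4, "x": 0, "y": 0, "z": -0.4, "ax": 0, "ay": 0, "az": 0}
    - {"gripper": -0.4, "x": 0, "y": 0, "z": -0.4, "ax": 0, "ay": 0, "az": 0}
    - {"gripper": -0.4, "x": 0, "y": 0, "z": -0.5, "ax": 0, "ay": 0, "az": 0}
    - {"gripper": -0.4, "x": 0, "y": 0, "z": -1.0, "ax": 0, "ay": 0, "az": 0}
    - {"gripper": -0.4, "x": 0, "y": 0, "z": -2.0, "ax": 0, "ay": 0, "az": 0}

```text
clock: 9.0
position: [466.0, -221.7, 66.0]
ee_rot: [0.074, 0.997, 0.001, -0.003]
contact_force: [-0.0, 0.2, 0.3]
gripper_width: 59.8
grasp_force: 0.0
```

Call:
send_rows:
  targets:
    - {"gripper": -0.4, "x": 0, "y": 0, "z": -3.5, "ax": 0, "ay": 0, "az": 0}
    - {"gripper": -0.4, "x": 0, "y": 0, "z": -3.5, "ax": 0, "ay": 0, "az": 0}
    - {"gripper": -0.4, "x": 0, "y": 0, "z": -3.5, "ax": 0, "ay": 0, "az": 0}
    - {"gripper": -0.4, "x": 0, "y": 0, "z": -3, "ax": 0, "ay": 0, "az": 0}
    - {"gripper": -0.4, "x": 2.0, "y": 0, "z": 0, "ax": 0, "ay": 0, "az": 0}

```text
clock: 9.42
position: [454.0, -220.8, 209.5]
ee_rot: [0.072, 0.997, -0.002, 0.007]
contact_force: [0.7, -0.6, 0.4]
gripper_width: 59.4
grasp_force: 0.0
```

Call:
send_rows:
  targets:
    - {"gripper": -0.4, "x": 3.5, "y": 0, "z": 0, "ax": 0, "ay": 0, "az": 0}
    - {"gripper": -0.4, "x": 3.5, "y": 0, "z": 0, "ax": 0, "ay": 0, "az": 0}
    - {"gripper": -0.4, "x": 2.0, "y": 0, "z": 0, "ax": 0, "ay": 0, "az": 0}
    - {"gripper": -0.4, "x": 0, "y": 0, "z": 0, "ax": 0, "ay": 0, "az": 0}
    - {"gripper": -0.4, "x": 0, "y": 0, "z": 0, "ax": 0, "ay": 0, "az": 0}

```text
clock: 9.83
position: [358.5, -206.1, 203.1]
ee_rot: [0.073, 0.997, 0.0, 0.001]
contact_force: [0.5, -0.2, 0.4]
gripper_width: 59.3
grasp_force: 0.0
```

```bash
python3 - <<'E'
from h import *
s=arm.read_state();print(s["clock"],s["position"],s["contact_force"])
im,d=arm.get_image("wrist")
print([(np.round(b["rect"]).tolist(),round(b["score"],2)) for b in arm.boxes_of("wrist","carrier")][:2])
cv2.imwrite("pics/6.png",cv2.resize(im[180:340,240:420],(675,600),interpolation=cv2.INTER_CUBIC)[:,:,::-1])
E
```

```text
9.8333 [ 358.52160227 -206.08802145  203.05496397] [ 0.49565833 -0.16039662  0.39666904]
[([327.0, 290.0, 43.0, 53.0], 0.76), ([116.0, 183.0, 83.0, 76.0], 0.68)]
```

View pics/6.png

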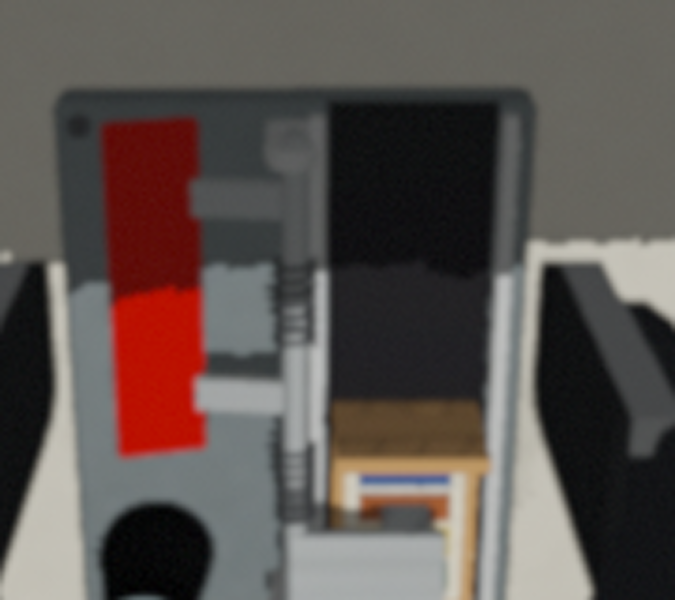

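The jaw (360,560) rests over the carrier, whose rear foot is at crop row 402; the loupe at (160,550) is undisturbed. One check of the final position, then hand in.

```bash
python3 - <<'E'
from h import *
im,d=arm.get_image("wrist");m=arm.camera_model("wrist")
a=np.radians(-8.4);E=np.array([[np.cos(a),-np.sin(a)],[np.sin(a),np.cos(a)]])
# column profiles: rear stage edge and carrier rear foot
g=im[180:340].astype(int)
for u in(335,350,362): print(u,[(180+i,g[i,u].tolist()) for i in list(range(20,30,1))+list(range(102,112))if abs(g[i,u]-g[i-1,u]).sum()>15])
cv2.imwrite("pics/7.png",cv2.resize(im[195:370,255:405],(514,600),interpolation=cv2.INTER_CUBIC)[:,:,::-1])
w=at_z(m,[(255+0,204)]+[(335,204.5),(350,287),(283,301)],[20,20,20,38]);print((w[1:,:2]-w[1,:2])@E)
E
```

```text
335 [(201, [89, 89, 83]), (202, [70, 71, 69]), (203, [53, 56, 56]), (204, [47, 51, 51]), (205, [38, 42, 42]), (206, [27, 29, 29]), (207, [17, 17, 20]), (285, [53, 43, 36]), (286, [73, 56, 40]), (287, [85, 66, 43])]
350 [(201, [89, 88, 83]), (202, [68, 70, 68]), (203, [52, 56, 55]), (204, [44, 48, 49]), (205, [36, 39, 39]), (206, [24, 26, 26]), (207, [16, 16, 16]), (285, [53, 43, 35]), (286, [74, 57, 38]), (287, [87, 67, 44])]
362 [(201, [89, 88, 84]), (202, [69, 70, 68]), (203, [51, 55, 54]), (204, [44, 48, 50]), (205, [35, 39, 39]), (206, [21, 23, 23]), (207, [14, 14, 15]), (209, [18, 18, 21]), (285, [56, 46, 39]), (286, [76, 59, 42]), (287, [87, 67, 44])]
[[  0.           0.        ]
 [ 97.88903458  18.61907462]
 [104.01239143 -55.30981928]]
```

View pics/7.png

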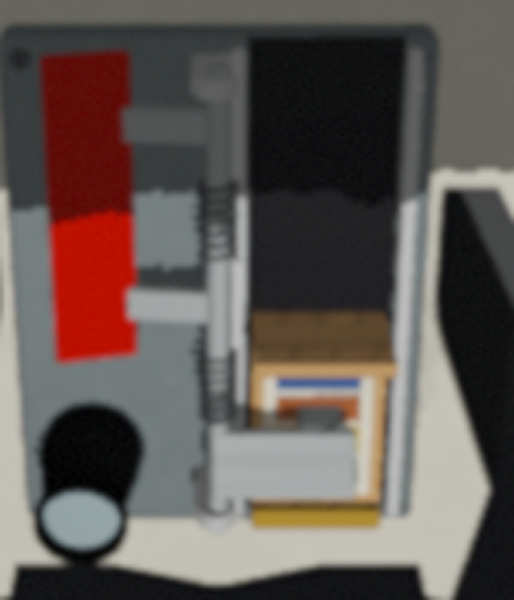

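The carrier's front edge meets the brass stop at (315,505) with no dark gap, the jaw is on the carrier, and the loupe is in place. Handing in.

```bash
python3 -c "
from bench import arm
print(arm.job_done())"
```

```text
the job is handed in; nothing more can be done
None
```

The job is handed in at about 10 s: the carrier was pushed home to the brass stop with the bar held down, the jaw closed on it, and the arm moved clear; hand-in returned no verdict, so this rests on the final wrist picture and my measurements.

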